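Shut and latch the gate of the mosaic curing bay

ROBOT

A 7-joint arm with a two-finger parallel gripper is mounted at the origin on the work surface. World frame = base frame: x ahead of the robot, y to its left, z up, the work surface at z = 0. Lengths are in m, angles in rad, forces in N, time in s.
With the tool pointing down it reaches from about 0.425 to 0.925 m from the base axis. Payload 6.8 kg.
Tool frame: the origin (TCP) lies midway between the tips of the shut fingers; the grasp point (between the pads) lies 19 mm behind it; z points along the fingers, y is the line along which they close (so a half turn about z gives the same grasp; the last joint's range is limited). The gripper opens to 85 mm and grips with 20 to 120 N. Pads are 22 mm wide; open, the fingers measure 114 mm over their backs; the gripper's body (76 mm by 85 mm) begins 54 mm behind the grasp point. The pads swing forward as they close: fully open they stand 13 mm farther back than shut.
Start: joints at [1.198, 0.477, 0.022, 1.555, -0.011, 1.109, -0.083], TCP at [0.177, -0.651, 0.231] pointing down, gripper open.
Joint ranges: [-2.96, 2.96], [-0.34, 2.1], [-1.41, 1.46], [0.24, 2.44], [-1.37, 4.51], [0.17, 1.92], [-2.96, 2.96]. Speed limits (rad/s): [2.39, 2.39, 3.14, 3.14, 3.14, 3.14, 3.14].

INTERFACE

Orientations are given as a unit quaternion [w, x, y, z].
In Python, from station import bot, eyes, ticket gives the robot as it stands.
- The arm moves only by the shell command python3 -m crank 'ROWS' [FORCE]. ROWS is text: rows parted by semicolons, each of 7 numbers parted by spaces: the shift along the tool's x, y, z in units of 0.5 m (1.0 is 0.5 m), then the turn, a rotation vector about the tool's x, y, z in units of 180 degrees (1.0 is 180 degrees), then the closure, from 0 (fully open) to 1 (shut). A call has 1 to 20 rows; each row is the pose to reach, as a shift and turn from the pose commanded when the call began, along the tool's axes at that moment, turning the shorter way round; what a row does not reach only later rows make up. A row lasts 1/10 s, in which the tool goes at most 50 mm and 8.59 degrees, less where a joint would pass 70% of its speed; a pose out of reach is approached as far as the arm can. A call with a number of a shift or a turn outside -1 to 1 is refused whole. A call with a gripper value outside its range is refused whole. The fingers move at their own pace and stop on an object; FORCE is the grip in N (left out, the last holds). Time passes only in rows, so rows that repeat a pose let the fingers close. It gives the time, the measured TCP pose, the force, the opening and the grip force at its end, in the units of the state.
- bot.get_obs(): the state, without advancing time (a new reading comes with each control period).
- eyes.read_camera(name): name is "scene" or "top" or "wrist"; returns a dict with "image" (384x512x3 uint8, red, green, blue), "K" (3x3 intrinsics, pixels), "R" (3x3) and "t" (3): a world point X has camera coordinates R X + t. Camera axes: x right, y down, z forward; pixel columns grow to the right and rows downward; lengths in m; the calibration is good to about 2 mm. A picture is of the moment at which its call begins. There is no depth.
- ticket.hand_in(): hands the job in; it is judged then, once.
The state is a dict: "t": time; "q": joint angles; "joint_vel": joint speeds; "joint_torque": joint torques, N m; "eef_pos": TCP position; "tool_rot": TCP orientation; "contact_force": force on the tool from outside, world axes, zero at the start; "torque": the same for the moment, N m; "gripper_width": opening from 0.0 (shut) to 1.0 (fully open); "grasp_force": force on a finger pad.
Only numpy, scipy, OpenCV 4.12 (cv2) and the standard library are available. Lean on these libraries where they do the work, as an engineer would, in place of code of your own. Each camera call takes 0.05 s, during which the arm holds its last target. There are 200 camera calls.

TASK

The gate of the wide wooden bay that holds the finished mosaic boards has been left ajar. Lift its latch bar by the ball knob, swing the gate fully home, and let the bar drop back down behind the lip of the catch so that the gate is latched; leave the gate of the narrow bay as it stands.

Things in the scene. Friction and masses are not known exactly. Their poses are not given: they have to be found in the camera images.
- bay: Wide wooden pen with mosaic boards inside, fixed; left or right of the narrow one. Origin: centre of its foot on the table; +x from its open front to its back, +y to the left seen from the front. In mm: walls 120 high; gate hinge axis at (-110, 125). Catch on the right post at (-110, -145): outer lip 8 thick at x -128, top 178 high; inner cheek at x -92, top 193; the 28 wide slot takes the bar.
- gate (a joint): Swing of the wide bay's slatted gate, rad: 0 = shut at its stop, in line with the posts; grows as the free end swings out to the front, to 1.5. At value a it points from the hinge along (-sin a, -cos a) in the bay's x, y. 240 mm long, 18 thick, top 145 mm high. Needs about 1 N at the knob, stays where left.
- bar (a joint): Lift of the steel latch bar on this gate, rad: 0 = level, at rest, gate open or latched; grows as its free end rises, to 0.9; falls when let go (0.25 kg). Pivot on the gate 20 mm from the hinge, 168 mm high. Bar 10 mm thick, 20 high, 265 long. Black 30 mm ball knob: centre 170 mm along from the pivot and 42 mm above it. Above 0.08 the bar clears the lip; lower, the lip's outside stops it.
- narrow_bar_knob (a point): Centre of the like black 30 mm ball knob on the latch bar of the narrow bay's gate, 210 mm high. The narrow bay is 220 mm wide, holds no boards, and its 140 mm gate stands ajar too: it is left alone.

How it is judged:
By the outcome, as a careful person would: the job done as asked, in the order asked, and still so for the second after the job is handed in, with the robot touching nothing.
It also fails if it takes over 35 s, if anything falls off the work surface, if the arm or the gripper's body presses on something with over 40 N, if the wrist force passes 120 N, or if a joint passes its speed limit or range.

## Working session

There is one attempt and no reset: what is moved stays moved. The work goes in short steps, Python scripts to look and compute and a shell command to move; the robot and the scene stay as the last step left them, time stands still between calls to the robot, and variables do not carry over. Pictures are saved under pics/ and viewed, at most 10 in all, crops included, and the job is handed in when it is done.

```bash
mkdir -p pics
python3 - <<'E'
from station import bot,eyes
import cv2,numpy as np,pickle
ims={}
for n in("scene","top"):
    c=eyes.read_camera(n);ims[n]=c;cv2.imwrite(f"pics/{n}0.png",cv2.resize(c["image"][:,:,::-1],(800,600),interpolation=cv2.INTER_CUBIC))
    print(n,c["K"].round(1).tolist(),c["R"].round(3).tolist(),c["t"].round(3).tolist())
pickle.dump(ims,open("c0.pkl","wb"))
o=bot.get_obs();print(o["t"],o["eef_pos"],o["tool_rot"])
E
```

```text
scene [[451.8, 0.0, 251.7], [0.0, 451.8, 190.8], [0.0, 0.0, 1.0]] [[0.002, 1.0, 0.005], [0.81, 0.001, -0.586], [-0.586, 0.006, -0.81]] [-0.058, -0.438, 1.394]
top [[413.7, 0.0, 255.5], [0.0, 413.7, 198.4], [0.0, 0.0, 1.0]] [[0.015, -1.0, -0.021], [-0.999, -0.015, -0.038], [0.038, 0.022, -0.999]] [0.05, 0.643, 1.042]
0.1 [ 0.17651684 -0.65096879  0.23045284] [-7.86042354e-04  9.91245127e-01  1.32032019e-01 -1.60621834e-04]
```

View pics/scene0.png

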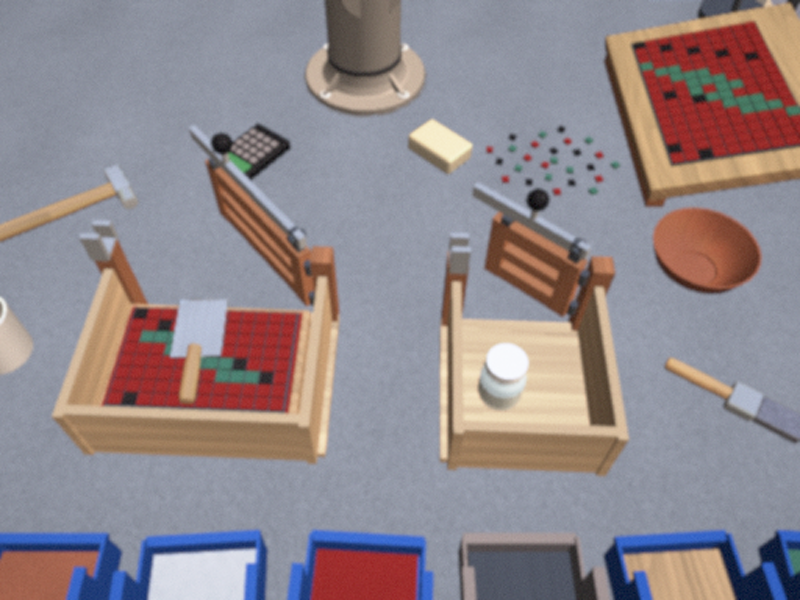

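View pics/top0.png

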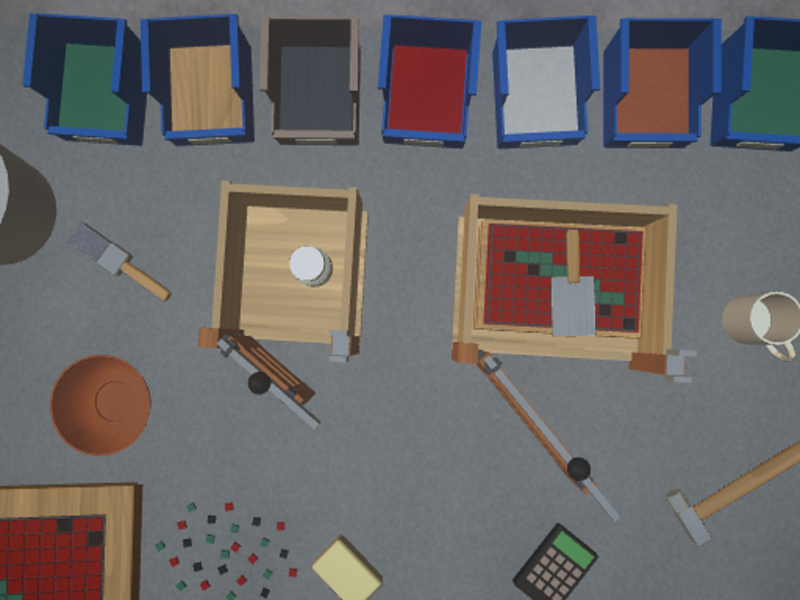

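The wide bay (boards) is on the robot's right. In the scene view its knob is at (221,143), bar tip (193,130), lip/cheek tips about (90,245) and (104,228). In the top view the knob is at (578,468), bar tip (616,517), and catch about (690,365). I'll fit the bay pose and gate angle.

```bash
cat > h.py <<'E'
import pickle,numpy as np
from scipy.optimize import least_squares
C=pickle.load(open("c0.pkl","rb"))
def proj(n,X):
    c=C[n];p=c["K"]@(c["R"]@X+c["t"]);return p[:2]/p[2]*1.5625
def bay(p,v):
    x,y,w,a=p;c,s=np.cos(w),np.sin(w);return np.array([x+c*v[0]-s*v[1],y+s*v[0]+c*v[1],v[2]])
def ong(a,d,z):return [-.110-d*np.sin(a),.125-d*np.cos(a),z]
E
python3 - <<'E'
from h import *
O=[("top",(578,468),lambda a:ong(a,.19,.21)),("scene",(221,143),lambda a:ong(a,.19,.21)),
("top",(616,517),lambda a:ong(a,.285,.178)),("scene",(194,130),lambda a:ong(a,.285,.178)),
("top",(684,379),lambda a:[-.128,-.145,.178]),("top",(684,352),lambda a:[-.092,-.145,.193]),
("scene",(104,226),lambda a:[-.128,-.145,.178]),("scene",(88,238),lambda a:[-.092,-.145,.193]),
("top",(490,361),lambda a:ong(a,.02,.178))]
f=lambda p:np.concatenate([proj(n,bay(p,g(p[3])))-u for n,u,g in O])
r=least_squares(f,[.65,-.25,0,.6],loss="soft_l1",f_scale=3)
print(r.x.round(4));print(f(r.x).reshape(-1,2).round(1))
p=r.x;print("knob",bay(p,ong(p[3],.19,.21)),"shut",bay(p,ong(0,.19,.21)),"hinge",bay(p,[-.11,.125,.15]))
# narrow knob
g=least_squares(lambda X:np.concatenate([proj("top",X)-(259,382),proj("scene",X)-(538,200)]),[.5,.2,.21]);print("narrow",g.x,g.cost)
E
```

```text
[ 0.6839 -0.1887 -0.0463  0.8339]
[[-1.7 -1.8]
 [ 0.8  2. ]
 [-0.9 -0.1]
 [-2.3 -2.6]
 [-3.8 -1.5]
 [ 2.  -0.7]
 [-2.8 -2.3]
 [ 1.2 -1. ]
 [ 1.3  2.3]]
knob [ 0.433344   -0.17973545  0.21      ] shut [ 0.57101556 -0.24850093  0.21      ] hinge [ 0.57980729 -0.05870445  0.15      ]
narrow [0.53606268 0.24098275 0.21013555] 0.8639047285541313
```

```bash
cat >> h.py <<'E'
from scipy.spatial.transform import Rotation as Ro
def row(targets):
    "targets: x y z yaw(deg of tool x); prints rows from the present pose"
    from station import bot
    o=bot.get_obs();q=o["tool_rot"];R0=Ro.from_quat([q[1],q[2],q[3],q[0]])
    print("t",o["t"],o["eef_pos"].round(4),"yaw",np.degrees(np.arctan2(*R0.as_matrix()[1::-1,0])).round(2),"F",np.round(o["contact_force"],1),"w",o["gripper_width"],"g",o["grasp_force"])
    for x,y,z,w in targets:
        R=Ro.from_euler("Z",w,degrees=True)*Ro.from_euler("X",180,degrees=True)
        d=R0.inv().apply(np.array([x,y,z])-o["eef_pos"])/.5;v=(R0.inv()*R).as_rotvec()/np.pi
        print(*np.r_[d,v].round(4))
E
python3 -c "
from h import *
row([(.177,-.651,.30,15.2),(.433,-.18,.30,39.6)])"
```

```text
t 0.1 [ 0.1765 -0.651   0.2305] yaw 15.17 F [-0.4 -0.7  0.1] w 1.0018564020712133 g 0.0
0.0009 0.0001 -0.1391 -0.0005 0.0 -0.0001
0.7416 -0.775 -0.1379 -0.0005 -0.0001 -0.1357
```

```bash
python3 -m crank '0 0 -0.139 0 0 0 0;0 0 -0.139 0 0 0 0;0.742 -0.775 -0.138 -0.0005 0 -0.136 0;0.742 -0.775 -0.138 -0.0005 0 -0.136 0;0.742 -0.775 -0.138 -0.0005 0 -0.136 0;0.742 -0.775 -0.138 -0.0005 0 -0.136 0;0.742 -0.775 -0.138 -0.0005 0 -0.136 0;0.742 -0.775 -0.138 -0.0005 0 -0.136 0;0.742 -0.775 -0.138 -0.0005 0 -0.136 0;0.742 -0.775 -0.138 -0.0005 0 -0.136 0;0.742 -0.775 -0.138 -0.0005 0 -0.136 0;0.742 -0.775 -0.138 -0.0005 0 -0.136 0;0.742 -0.775 -0.138 -0.0005 0 -0.136 0;0.742 -0.775 -0.138 -0.0005 0 -0.136 0;0.742 -0.775 -0.138 -0.0005 0 -0.136 0;0.742 -0.775 -0.138 -0.0005 0 -0.136 0'
python3 - <<'E'
from h import *
from station import eyes
import cv2
c=eyes.read_camera("wrist");C["wrist"]=c
im=cv2.resize(c["image"][:,:,::-1],(800,600)).copy()
cv2.imwrite("pics/w1.png",im)
pickle.dump(C,open("c0.pkl","wb"))
p=[.6839,-.1887,-.0463,.8339]
print("knob pred",proj("wrist",bay(p,ong(p[3],.19,.21))),"tip",proj("wrist",bay(p,ong(p[3],.285,.178))))
row([(.433,-.18,.188,39.6)])
E
```

```text
t: 1.7
eef_pos: [0.4326, -0.1816, 0.3]
tool_rot: [0.001, 0.941, 0.338, -0.0]
contact_force: [-0.3, 0.3, 1.0]
gripper_width: 1.001
grasp_force: 0.0
knob pred [399.73974811 300.9966021 ] tip [399.97725619 418.25779085]
t 1.75 [ 0.4326 -0.1818  0.3   ] yaw 39.51 F [-0.6 -0.   0.5] w 1.000228715444818 g 0.0
0.0032 -0.0024 0.2241 0.0004 0.0003 -0.0005
```

View pics/w1.png

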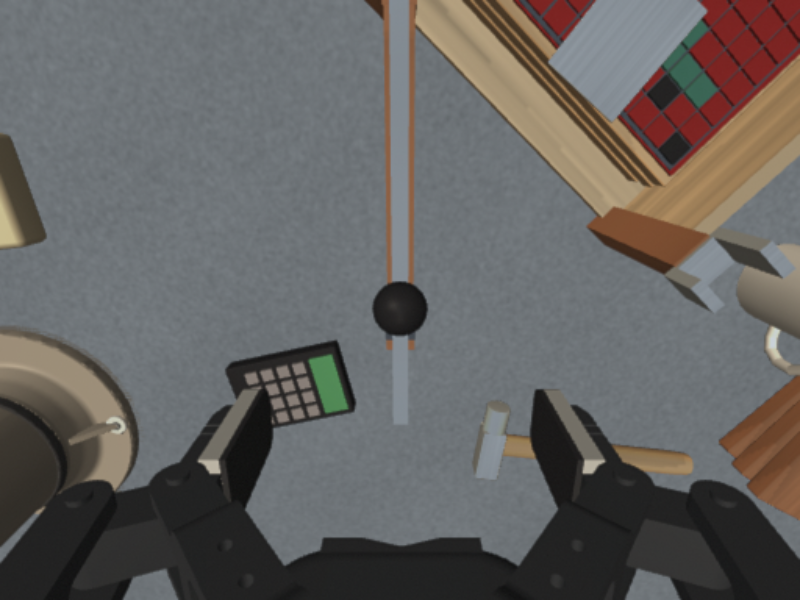

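The knob is at (400,308), about 7 px (4 mm) further out along the bar than predicted, and laterally centred. The lip's top is at about (695,290) and the cheek's at about (755,250). Descending and gripping.

```bash
python3 -m crank '-0.004 -0.002 0.1 0 0 0 0;-0.004 -0.002 0.2 0 0 0 0;-0.004 -0.002 0.222 0 0 0 0;-0.004 -0.002 0.222 0 0 0 0;-0.004 -0.002 0.222 0 0 0 1;-0.004 -0.002 0.222 0 0 0 1;-0.004 -0.002 0.222 0 0 0 1;-0.004 -0.002 0.222 0 0 0 1;-0.004 -0.002 0.222 0 0 0 1;-0.004 -0.002 0.222 0 0 0 1;-0.004 -0.002 0.222 0 0 0 1;-0.004 -0.002 0.222 0 0 0 1' 40
python3 - <<'E'
from h import *
K=lambda a:ong(a,.19,.21);T=lambda a:ong(a,.285,.178);L=lambda a:[-.128,-.145,.178];H=lambda a:[-.092,-.145,.193]
O=[("top",(578,468),K),("scene",(221,143),K),("top",(616,517),T),("scene",(194,130),T),
("top",(684,379),L),("top",(684,352),H),("scene",(104,226),L),("scene",(88,238),H),
("top",(490,361),lambda a:ong(a,.02,.178)),("wrist",(400,308),K),("wrist",(400,424),T),("wrist",(697,288),L),("wrist",(757,252),H)]
f=lambda p:np.concatenate([proj(n,bay(p,g(p[3])))-u for n,u,g in O])
r=least_squares(f,[.68,-.19,-.05,.83],loss="soft_l1",f_scale=3);p=r.x
print(p.round(4));print(f(p).reshape(-1,2).round(1).tolist())
h=bay(p,[-.11,.125,.15]);print("hinge",h,"knob",bay(p,K(p[3])))
th=.16;d=.02+.17*np.cos(th)-.042*np.sin(th);z=.188+.17*np.sin(th)+.042*(np.cos(th)-1)
print(d,z)
y0=np.degrees(p[2])+90
row([(*bay(p,ong(a,d,z)),y0-np.degrees(a)) for a in np.r_[np.linspace(p[3],0,9),-.03]])
E
```

```text
t: 2.95
eef_pos: [0.4321, -0.1814, 0.1906]
tool_rot: [0.002, 0.941, 0.339, 0.001]
contact_force: [-1.6, -0.7, 5.4]
gripper_width: 0.318
grasp_force: 38.9
[ 0.6795 -0.1838 -0.032   0.8208]
[[-1.2, 0.4], [0.7, 0.6], [1.1, 0.8], [-3.9, -3.1], [-6.0, 0.2], [-0.6, 1.0], [-0.1, -3.7], [4.4, -2.4], [-0.9, 6.6], [-2.8, -2.6], [1.8, -2.6], [3.7, 2.7], [13.0, 1.1]]
hinge [ 0.57360062 -0.05533673  0.15      ] knob [ 0.43050511 -0.18033142  0.21      ]
0.18113727349605827 0.21454764102619814
t 2.95 [ 0.4321 -0.1814  0.1906] yaw 39.65 F [-1.6 -0.7  5.4] w 0.3179038610183451 g 38.88373374938965
0.0168 -0.004 -0.0478 0.0012 -0.0001 -0.0083
0.0196 0.0331 -0.0477 0.0012 -0.0001 -0.0409
0.0263 0.0696 -0.0476 0.0012 0.0 -0.0736
0.0366 0.1053 -0.0474 0.0012 0.0001 -0.1062
0.0506 0.1397 -0.0473 0.0012 0.0001 -0.1389
0.068 0.1726 -0.0472 0.0012 0.0002 -0.1716
0.0887 0.2034 -0.047 0.0012 0.0003 -0.2042
0.1124 0.232 -0.0469 0.0012 0.0003 -0.2369
0.1389 0.258 -0.0468 0.0012 0.0004 -0.2695
0.1472 0.2651 -0.0468 0.0012 0.0004 -0.2791
```

```bash
python3 -m crank '0.004 0 -0.015 0 0 0 1;0.009 0 -0.03 0 0 0 1;0.015 0 -0.05 0 0 0 1;0.016 0 -0.054 0 0 0 1;0.016 0 -0.054 0 0 0 1'
python3 - <<'E'
from h import *
from station import eyes
import cv2
c=eyes.read_camera("scene")
cv2.imwrite("pics/s2.png",cv2.resize(c["image"][40:240,80:340,::-1],(780,600),interpolation=cv2.INTER_CUBIC))
row([])
E
```

```text
t: 3.45
eef_pos: [0.4381, -0.1754, 0.2168]
tool_rot: [0.001, 0.941, 0.339, 0.001]
contact_force: [3.7, 2.2, -5.2]
gripper_width: 0.324
grasp_force: 39.7
t 3.5 [ 0.4379 -0.1755  0.2164] yaw 39.68 F [ 4.4  1.6 -4.8] w 0.3281731437671991 g 39.680020809173584
```

View pics/s2.png

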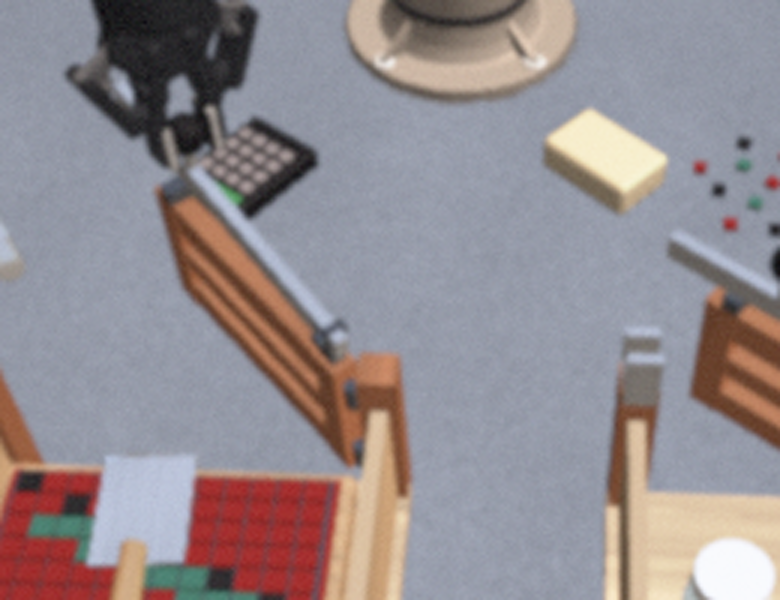

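The bar is visibly lifted at its free end, with the knob held between the pads (185,135). Now the swing, using the hinge averaged between the two fits.

Run:
```python
from h import *
h=np.array([.577,-.057]);r=np.hypot(.4379-h[0],-.1755-h[1]);print(r)
row([(*(h-r*np.array([np.cos(t),np.sin(t)])),.217,t-.9) for t0 in [0] for t in [0]] if 0 else
 [(h[0]-r*np.cos(t),h[1]-r*np.sin(t),.217,np.degrees(t)-.9) for t in np.radians([46,52,58,64,70,76,80,84])])
```

```text
0.18273220843627974
t 3.5 [ 0.4379 -0.1755  0.2164] yaw 39.68 F [ 4.4  1.6 -4.8] w 0.3281731437671991 g 39.680020809173584
0.0022 0.0354 -0.001 0.0007 -0.0002 -0.0301
0.0084 0.0731 -0.0009 0.0007 -0.0002 -0.0635
0.0185 0.11 -0.0009 0.0007 -0.0001 -0.0968
0.0324 0.1457 -0.0008 0.0007 -0.0001 -0.1301
0.05 0.1796 -0.0007 0.0007 -0.0001 -0.1635
0.071 0.2116 -0.0006 0.0007 -0.0 -0.1968
0.0868 0.2316 -0.0005 0.0007 0.0 -0.219
0.104 0.2505 -0.0005 0.0007 0.0 -0.2412
```

```bash
python3 -m crank '0.002 0.035 -0.002 0 0 -0.03 1;0.008 0.073 -0.002 0 0 -0.063 1;0.018 0.11 -0.002 0 0 -0.097 1;0.032 0.146 -0.002 0 0 -0.13 1;0.05 0.18 -0.002 0 0 -0.163 1;0.071 0.212 -0.002 0 0 -0.197 1;0.071 0.212 -0.002 0 0 -0.197 1'
python3 - <<'E'
from h import *
from station import eyes
import cv2
c=eyes.read_camera("scene")
cv2.imwrite("pics/s3.png",cv2.resize(c["image"][60:260,20:280,::-1],(780,600),interpolation=cv2.INTER_CUBIC))
row([])
E
```

```text
t: 4.2
eef_pos: [0.5331, -0.2357, 0.2164]
tool_rot: [0.0, 0.792, 0.61, -0.0]
contact_force: [-1.2, -1.3, -3.0]
gripper_width: 0.328
grasp_force: 40.3
t 4.25 [ 0.5319 -0.2354  0.2164] yaw 75.05 F [-0.7  0.6 -3.6] w 0.3253843366722877 g 40.320167541503906
```

View pics/s3.png

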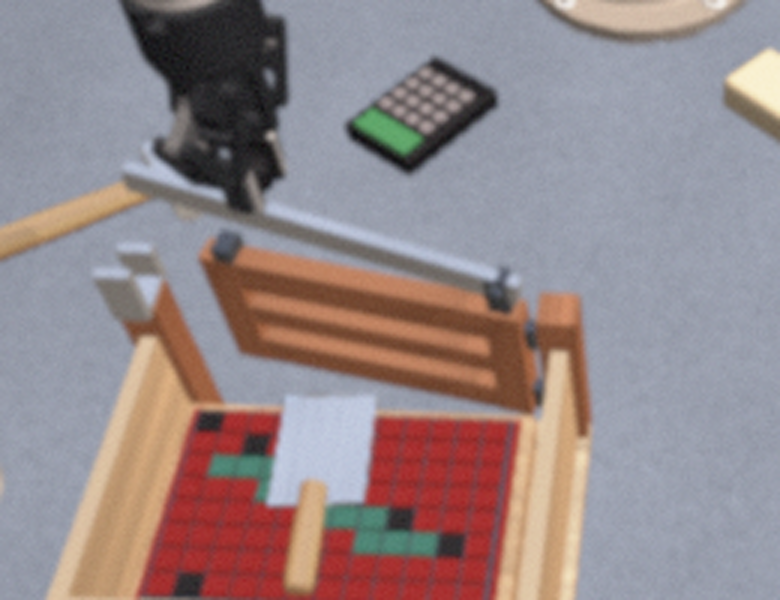

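The gate has swung to about 12° from shut with the bar well lifted above the catch tips (115,275)/(140,255). Continuing to the stop.

Run:
```python
from h import *
h=np.array([.577,-.057]);r=np.hypot(.5325-h[0],-.2356-h[1]);print(r,np.degrees(np.arctan2(.2356-.057,.577-.5325)))
row([(h[0]-r*np.cos(t),h[1]-r*np.sin(t),.2165,np.degrees(t)-.9) for t in np.radians([80,84,87,89,90.5])])
```

```text
0.18406034336597332 76.00905559722703
t 4.25 [ 0.5319 -0.2354  0.2164] yaw 75.05 F [-0.7  0.6 -3.6] w 0.3253843366722877 g 40.320167541503906
0.0013 0.0269 -0.0003 -0.0004 0.0004 -0.0225
0.0044 0.0524 -0.0003 -0.0004 0.0004 -0.0447
0.0079 0.0714 -0.0003 -0.0004 0.0004 -0.0614
0.0108 0.0839 -0.0003 -0.0004 0.0004 -0.0725
0.0132 0.0932 -0.0004 -0.0004 0.0004 -0.0809
```

```bash
python3 -m crank '0.001 0.027 0 0 0 -0.022 1;0.004 0.052 0 0 0 -0.045 1;0.008 0.071 0 0 0 -0.061 1;0.01 0.082 0 0 0 -0.07 1;0.01 0.082 0 0 0 -0.07 1;0.01 0.082 0 0 0 -0.07 1'
python3 - <<'E'
from h import *
from station import eyes
import cv2
c=eyes.read_camera("scene");d=eyes.read_camera("top")
a=cv2.resize(c["image"][60:210,20:220,::-1],(800,600),interpolation=cv2.INTER_CUBIC)
cv2.imwrite("pics/s4.png",a)
row([])
E
```

```text
t: 4.85
eef_pos: [0.5698, -0.2412, 0.2161]
tool_rot: [-0.001, 0.722, 0.692, -0.003]
contact_force: [-5.7, -0.8, -3.3]
gripper_width: 0.323
grasp_force: 40.5
t 4.95 [ 0.5698 -0.2412  0.2162] yaw 87.53 F [-5.7  0.2 -2.9] w 0.32660327841076225 g 40.53833305835724
```

View pics/s4.png

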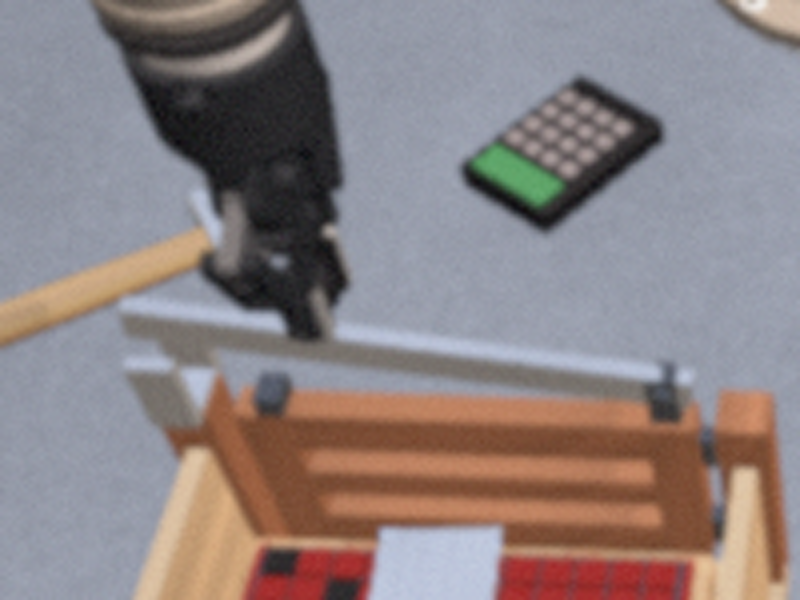

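The gate is in line with the posts and the bar sits above the slot at (160,330). A 5.7 N reaction shows it's against the stop. I'll push slightly further to confirm, then lower most of the way and release.

```bash
python3 -m crank '0 0.005 0 0 0 0 1;0 0.005 0 0 0 0 1;0 0.005 0 0 0 0 1' ; python3 -m crank '-0.004 0 0.012 0 0 0 1;-0.009 0 0.025 0 0 0 1;-0.013 0 0.038 0 0 0 1;-0.013 0 0.038 0 0 0 1'
```

```text
t: 5.25
eef_pos: [0.5699, -0.2415, 0.2152]
tool_rot: [-0.003, 0.722, 0.691, -0.004]
contact_force: [-11.2, -0.2, -2.9]
gripper_width: 0.325
grasp_force: 40.6
t: 5.65
eef_pos: [0.5696, -0.2482, 0.1957]
tool_rot: [-0.003, 0.722, 0.691, -0.004]
contact_force: [-12.1, -1.4, -1.3]
gripper_width: 0.328
grasp_force: 40.8
```

```bash
python3 -m crank '-0.013 -0.003 0.038 0 0 0 0.3;-0.013 -0.003 0.038 0 0 0 0;-0.013 -0.003 0.038 0 0 0 0;-0.013 -0.003 0.038 0 0 0 0;-0.013 -0.003 0.038 0 0 0 0;-0.013 -0.003 0.038 0 0 0 0;-0.013 -0.003 0.038 0 0 0 0;-0.013 -0.003 -0.06 0 0 0 0;-0.013 -0.003 -0.15 0 0 0 0;-0.013 -0.003 -0.24 0 0 0 0;-0.013 -0.003 -0.24 0 0 0 0'
python3 - <<'E'
from h import *
from station import eyes
import cv2
c=eyes.read_camera("scene");d=eyes.read_camera("wrist")
a=cv2.resize(c["image"][60:210,20:220,::-1],(400,300),interpolation=cv2.INTER_CUBIC)
b=cv2.resize(d["image"][:,:,::-1],(400,300))
cv2.imwrite("pics/s5.png",np.hstack([a,b]));row([])
E
```

```text
t: 6.75
eef_pos: [0.5771, -0.2538, 0.3262]
tool_rot: [0.006, 0.721, 0.693, 0.002]
contact_force: [1.2, 0.5, -0.0]
gripper_width: 1.002
grasp_force: 0.0
t 6.85 [ 0.5742 -0.2535  0.3198] yaw 87.71 F [-0.9  0.5 -0.9] w 0.9962348521464379 g 0.0
```

View pics/s5.png

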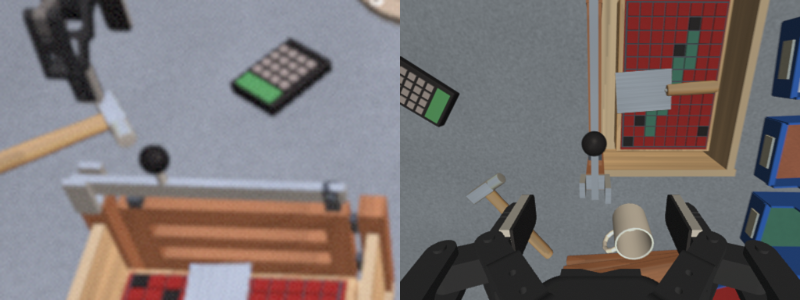

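The gate is shut. The bar lies level with its end between lip and cheek (wrist view about (595,185)), and the gripper is clear.

```bash
python3 -c "
from station import ticket
print(ticket.hand_in())"
```

```text
the job is handed in; nothing more can be done
None
```

The wide bay's gate is shut against its stop and latched, with the bar down in the catch slot behind the lip. The narrow bay's gate was not touched, and the job was handed in at about 7 s on the robot's clock.

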